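# Re-mesh the screw gears of a rolling mill and close it to the mark

### The arm

A 7-joint arm with a two-finger parallel gripper is mounted at the origin on the work surface. World frame = base frame: x ahead of the robot, y to its left, z up, the work surface at z = 0. Lengths are in m, angles in rad, forces in N, time in s.
With the tool pointing down it reaches from about 0.4 to 0.925 m from the base axis. Payload 4.1 kg.
Tool frame: the origin (TCP) lies midway between the tips of the shut fingers; the grasp point (between the pads) lies tcp_to_grasp behind it (tcp_to_grasp is the distance from the TCP to the grasp point, in m); z points along the fingers, x is the direction in which the jaws open and shut, and the axes are right-handed (so a half turn about z gives the same grasp; the last joint's range is limited). The gripper opens to 85 mm and grips with 20 to 120 N. Pads are 22 mm wide; open, the fingers measure 114 mm over their backs; the gripper's body (76 mm by 85 mm) begins 54 mm behind the grasp point. The pads swing forward as they close: fully open they stand 13 mm farther back than shut.
Start: joints at [1.174, 0.398, 0.045, 1.537, -0.019, 1.207, -0.051], TCP at [0.191, -0.621, 0.231] pointing down, gripper open.
Joint ranges: [-2.82, 2.82], [-0.49, 2.23], [-1.37, 1.46], [0, 2.46], [-1.36, 4.5], [0.23, 2], [-2.94, 2.94]. Speed limits (rad/s): [2.57, 2.57, 3.14, 3.14, 3.14, 3.14, 3.14].

### API

Orientations are given as a rotation vector (axis times angle).
In Python, from cell import * gives the robot as it stands.
- The arm moves only by the shell command python3 -m inch 'ROWS' [FORCE]. ROWS is a JSON object of lists of equal length, an entry for each row: "travel": the shift along the world's x, y, z in mm, a list of three; "roll": the turn about the world's z in rad; "fingers": the closure, from 0 (fully open) to 1 (shut). In form: {"travel": [[dx, dy, dz], ...], "roll": [roll, ...], "fingers": [fingers, ...]}. A call has 1 to 12 rows; each row shifts and turns the commanded pose from where the row before left it; what a row does not reach is not made up. A row lasts 1/12 s, in which the tool goes at most 41.7 mm and 7.16 degrees, less where a joint would pass 70% of its speed; a pose out of reach is approached as far as the arm can. A call with a gripper value outside its range is refused whole. The fingers move at their own pace and stop on an object; FORCE is the grip in N (left out, the last holds). Time passes only in rows, so rows that do not move let the fingers close. It gives the time, the measured TCP pose, the force and the opening at its end, in the units of the state.
- read_state(): the state, without advancing time (a new reading comes with each control period).
- get_image(name): name is "scene" or "top"; returns the picture (384x512x3 uint8, red, green, blue); there is no depth.
- camera_model(name): a dict with "fx", "fy", "cx", "cy" (pixels), "xyz" and "orientation" of the camera in the world. Camera axes: x right, y up, looking along -z (the intrinsics and any distortion apply to the point x, -y, -z); pixel columns grow to the right and rows downward; lengths in m; the calibration is good to about 2 mm. A picture is of the moment at which its call begins. camera_model takes no time and is no camera call.
- close_job(): hands the job in, once; it reports no verdict.
The state is a dict: "clock": time; "joint_pos": joint angles; "qvel": joint speeds; "effort": joint torques, N m; "ee_pos": TCP position; "tool_rot": TCP orientation; "force": force on the tool from outside, world axes, zero at the start; "wrist_torque": the same for the moment, N m; "grip_width": finger opening in m.
Only numpy, scipy, OpenCV 4.12 (cv2) and the standard library are available. Lean on these libraries where they do the work, as an engineer would, in place of code of your own. Each camera call takes 0.05 s, during which the arm holds its last target. There are 200 camera calls.

### The job

The two screws of the little rolling mill have been uncoupled for levelling. Ease the black tee handle between them down, rocking it to and fro until the gear teeth mesh and it is fully home: never force the teeth against one another, and once they bite press it straight home rather than turn the dial on half-engaged teeth. Then turn it so that the red line on the screw dial comes to the brass pointer, and leave it down with nothing else on the bench disturbed.

Things in the scene. Friction and masses are not known exactly. Their poses are not given: they have to be found in the camera images.
- handle (a point): Black tee handle on the rolling mill: a flat-sided bar 72 mm long (its y), 14 mm thick (its x: grip it across this, from above), 24 mm high. The point is the bar's centre, 278 mm above the bench when up, 262 mm when home; z is up. The bar turns and slides the pinion below it, and turns freely about the vertical at least 2 rad either way. Fingers have room to 20 mm below its centre.
- coupler (a joint): How far the tee handle has been slid down, in m: 0 fully up (the start), 0.006 with teeth standing on teeth, 0.016 fully home on a hard stop. Friction holds it at any height, with no spring: sliding down takes a push of about 4 N when nothing blocks it, lifting about 10 N. Pressed hard while turning, tooth edges may catch and drag the dial along: ease off, turn a few degrees, press again.
- pinion (a point): Centre of the steel pinion on the spindle under the handle: 10 coarse teeth, 36 degrees apart, 47 mm across, 10 mm high. Down 6 mm its teeth mostly land on teeth of the dial's wheel (screw_right); turned until teeth stand over gaps (a window of a few degrees) it goes down the last 10 mm as easily. How teeth stand to bar or red line is not known. Over 20 N tooth on tooth harms them; push 6 to 11 N.
- red_line (a point): Outer end of the red line on the aluminium dial (62 mm across, top 222 mm above the bench) of the screw wheel on the handle's -y side, 28 mm from the dial's axis. Once meshed the dial turns with the handle: by 10/18 of its turn, the other way round, with a light drag (3 N at the teeth). Until the handle is home it must not turn more than a few degrees (4 mm at the line).
- pointer (a point): Tip of the fixed brass pointer over the dial's outer edge, 28 mm from the dial's axis. The red line starts 0.2 to 0.8 rad anticlockwise of it seen from above, so the dial must go clockwise and the handle anticlockwise.
- dial_axis (a point): Point on the dial's axis at the height of the dial's top, 56 mm from the handle's axis; the dial and its wheel turn about the vertical through it.
- mill: Rolling mill, bolted down: dark blue-green frame, foot 135 x 215 mm, yoke top 200 mm above the bench; on it two steel screw wheels 79 mm across, 56 mm either side of the handle along y: the -y one with dial (pointer and screw end reach 230 mm), the +y one wide-faced, always meshed (top 234, screw end 238 mm). Origin: centre of the underside, right below the handle; z up.
- crank: Loose steel crank handle of the mill, taken off and lying beyond the mill, 170 mm long, with a turned wooden grip; not needed, leave it where it lies. Origin on its underside, mid-length.
- bench_block: Loose square steel bench block 64 x 64 x 18 mm in front of the mill; leave it. Origin centre of its underside.
- hammer: Loose hammer, wooden handle, 240 mm long, lying on the bench; leave it. Origin on the bench under its middle.
- can: Loose plain orange drinks can, 62 mm across, 115 mm tall, standing; leave it. Origin centre of its underside.
- pliers: Loose pliers with blue handles, 140 mm long, lying on the bench; leave them. Origin on the bench under their middle.
- mandrel: Loose tapered steel ring mandrel, 290 mm long, 25 mm thick, lying on the bench; leave it. Origin on the bench under its middle.
- ring_tray: Loose blue sorting tray with compartments, 110 x 150 x 22 mm; leave it. Origin centre of its underside.

How it is judged:
By the outcome, as a careful person would: the job done as asked, in the order asked, and still so for the second after the job is handed in, with the robot touching nothing.
It also fails if it takes over 56 s, if anything falls off the work surface, if the arm or the gripper's body presses on something with over 40 N, if the wrist force passes 120 N, or if a joint passes its speed limit or range.

## Working session

There is one attempt and no reset: what is moved stays moved. The work goes in short steps, Python scripts to look and compute and a shell command to move; the robot and the scene stay as the last step left them, time stands still between calls to the robot, and variables do not carry over. Pictures are saved under pics/ and viewed, about 8 in all and at most 12, crops included, and the job is handed in when it is done.

```bash
mkdir -p pics; ls; python3 - <<'E'
from cell import *
import cv2
for n in("scene","top"):
    im=get_image(n); cv2.imwrite(f"pics/{n}0.png",im[:,:,::-1]); print(camera_model(n))
s=read_state(); print({k:s[k] for k in("clock","ee_pos","tool_rot","force","grip_width")}); 
try: print(tcp_to_grasp)
except Exception as e: print(e)
E
```

```text
pics
{'fx': 491.63610345987684, 'fy': 491.63610345987684, 'cx': 249.50436982860782, 'cy': 187.25422012779083, 'xyz': array([ 0.9485033 , -0.74158561,  1.1652267 ]), 'orientation': array([0.6989656 , 0.18537666, 0.49931159])}
{'fx': 465.74376771115965, 'fy': 465.74376771115965, 'cx': 262.4064426928723, 'cy': 194.2436170560223, 'xyz': array([ 0.32203667, -0.00532467,  1.5264903 ]), 'orientation': array([ 0.09982883, -0.10791093, -1.56520977])}
{'clock': 0.1, 'ee_pos': array([ 0.19057358, -0.62083352,  0.23036528]), 'tool_rot': array([-2.52575190e+00,  1.86658913e+00,  2.35839952e-03]), 'force': array([-0.24670294, -0.25016526,  0.02797931]), 'grip_width': 0.08567019152926048}
0.0187
```

View pics/scene0.png

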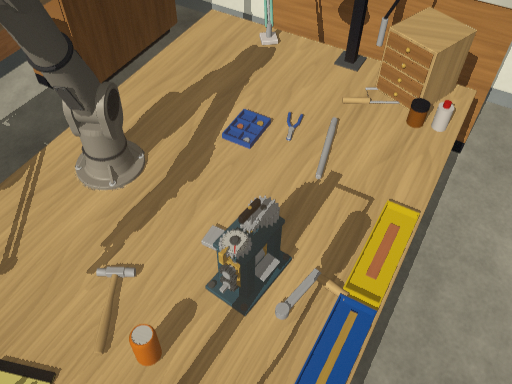

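View pics/top0.png

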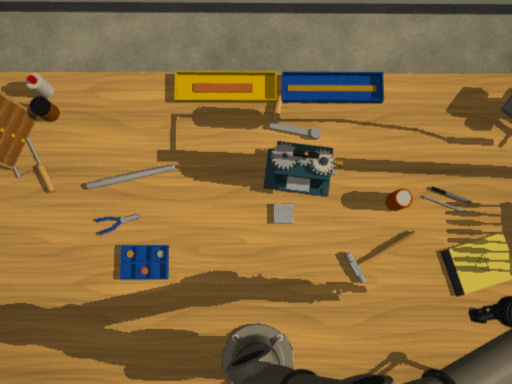

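The scene view shows the mill near (245,250), with the dial nearest the camera at about (235,240). The top view shows the mill near (303,160), with the wheels at (283,157) and (320,160) and the handle between them. Next I'll zoom in.

```bash
cat > h.py <<'E'
from cell import *
import numpy as np, cv2
from scipy.spatial.transform import Rotation as R
def ray(n,u,v):
    c=camera_model(n); d=R.from_rotvec(c["orientation"]).apply([(u-c["cx"])/c["fx"],-(v-c["cy"])/c["fy"],-1]); return c["xyz"],d
def at(n,u,v,z):
    o,d=ray(n,u,v); return o+d*(z-o[2])/d[2]
def proj(n,p):
    c=camera_model(n); q=R.from_rotvec(c["orientation"]).inv().apply(np.array(p)-c["xyz"]); return np.array([c["cx"]-c["fx"]*q[0]/q[2],c["cy"]+c["fy"]*q[1]/q[2]])
def crop(im,u,v,w,h,k): 
    return cv2.resize(im[v:v+h,u:u+w],None,fx=k,fy=k,interpolation=cv2.INTER_CUBIC)
E
python3 - <<'E'
from h import *
a=cv2.imread("pics/scene0.png");b=cv2.imread("pics/top0.png")
o=np.hstack([crop(a,200,190,100,120,4),crop(b,260,130,100,120,4)[:480]])
cv2.imwrite("pics/c0.png",o)
E
```

```text
(no output)
```

View pics/c0.png

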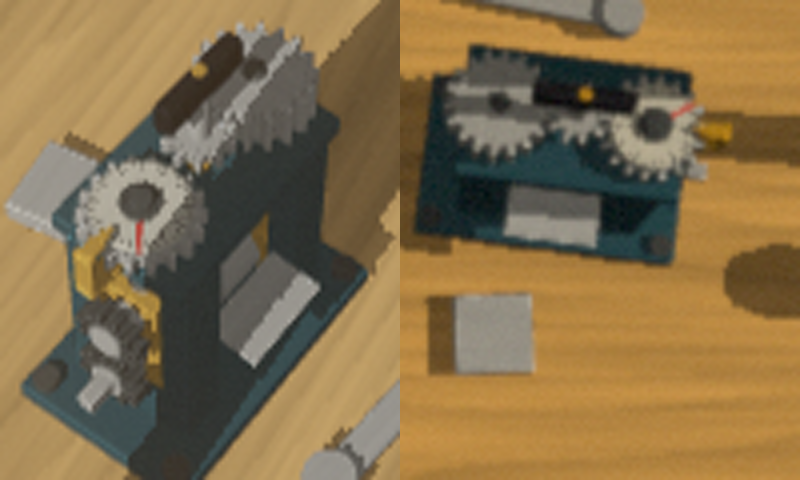

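The crops show the bar centre (yellow boss) at top (306.5,153.5) and scene (250,208). The dial's screw end is at top (323.8,160.5) and scene (235,240). The red line's end is at top (333.3,156) and scene (234.5,253.5), and the brass pointer is near top (335,163) and scene (227,249).

```bash
python3 - <<'E'
from h import *
def c2(k,u,v): return ((u+.5)/4-.5+200,(v+.5)/4-.5+190) if k=="scene" else ((u-400+.5)/4-.5+260,(v+.5)/4-.5+130)
def show(l,z,t,s):
    pt=at("top",*c2("top",*t),z); ps=at("scene",*c2("scene",*s),z); print(l,pt.round(4),ps.round(4)); return (pt+ps)/2
h=show("handle",.291,(586,93),(200,70))
d=show("axis",.230,(655,122),(140,200))
r=show("red",.222,(693,104),(139,254))
p=show("pointer",.226,(702,132),(105,240))
e1=at("top",*c2("top",535,94),.290);e2=at("top",*c2("top",636,101),.290);print("bar",e1,e2,np.linalg.norm(e1-e2),np.arctan2(*(e1-e2)[[1,0]])-np.pi/2)
f=at("scene",*c2("scene",168,117),.290);g=at("scene",*c2("scene",236,44),.290);print("bar s",f,g,np.linalg.norm(f-g))
hd=(h-d)[:2];print("dist",np.linalg.norm(hd),"mill yaw",np.arctan2(hd[1],hd[0])-np.pi/2)
for q in(r,p): print(np.linalg.norm((q-d)[:2]),np.arctan2(*(q-d)[[1,0]]))
s=read_state(); print(R.from_rotvec(s["tool_rot"]).as_matrix().round(3))
print(s["joint_pos"])
E
```

```text
handle [ 0.6    -0.1296  0.291 ] [ 0.6011 -0.1344  0.291 ]
axis [ 0.5929 -0.1845  0.23  ] [ 0.5946 -0.1925  0.23  ]
red [ 0.6078 -0.213   0.222 ] [ 0.6103 -0.22    0.222 ]
pointer [ 0.5866 -0.2184  0.226 ] [ 0.5901 -0.2238  0.226 ]
bar [ 0.59937806 -0.09512687  0.29      ] [ 0.59480484 -0.16356503  0.29      ] 0.06859078442673168 -0.06672337763735126
bar s [ 0.60193953 -0.17176878  0.29      ] [ 0.60912122 -0.10677245  0.29      ] 0.06539188390926079
dist 0.05689610245689893 mill yaw -0.11924883309746903
0.031901644673795644 -1.0711612063313187
0.033041128391414765 -1.7355209891604118
[[ 0.294 -0.956 -0.001]
 [-0.956 -0.294  0.002]
 [-0.002  0.    -1.   ]]
[ 1.17400267  0.39912332  0.04503451  1.53775092 -0.01870073  1.20692146
 -0.05068849]
```

```bash
python3 -m inch '{"travel":[[0,0,40],[0,0,40],[0,0,30],[25,30,0],[25,30,0],[25,30,0],[25,30,0],[25,30,0],[25,30,0],[25,30,0],[25,30,0],[25,30,0]],"roll":[0,0,0,0.1,0.1,0.1,0.1,0.1,0.1,0.1,0.1,0.1],"fingers":[0,0,0,0,0,0,0,0,0,0,0,0]}' 40
python3 -m inch '{"travel":[[25,30,0],[25,30,0],[25,30,0],[25,30,0],[25,30,0],[25,30,0],[20,30,0],[0,0,0],[0,0,0],[0,0,0]],"roll":[0.1,0.1,0.08,0,0,0,0,0,0,0],"fingers":[0,0,0,0.35,0.35,0.35,0.35,0.35,0.35,0.35]}'
python3 - <<'E'
from h import *
a=get_image("scene")[:,:,::-1];b=get_image("top")[:,:,::-1]
cv2.imwrite("pics/c1.png",np.hstack([crop(a,190,140,110,150,3.6),crop(b,250,110,110,150,3.6)]))
s=read_state();print(s["ee_pos"],s["joint_pos"],s["clock"],s["grip_width"]);M=R.from_rotvec(s["tool_rot"]).as_matrix();print(np.arctan2(M[1,0],M[0,0]),M[:,2])
E
```

```text
clock: 1.1
ee_pos: [0.4164, -0.3496, 0.3411]
tool_rot: [3.088, -0.575, -0.001]
force: [0.1, -0.9, 0.1]
grip_width: 0.0855
clock: 1.93
ee_pos: [0.5853, -0.142, 0.3407]
tool_rot: [3.137, -0.146, -0.002]
force: [0.8, -0.2, 0.1]
grip_width: 0.0555
[ 0.58494088 -0.14338009  0.34106604] [ 0.52028819  0.27699573 -0.44958109  1.48316207  0.12174476  1.40966673
 -0.02981129] 2.0333 0.055320179743884486
-0.09583282696211497 [-8.03463498e-04 -9.67684785e-04 -9.99999209e-01]
```

View pics/c1.png

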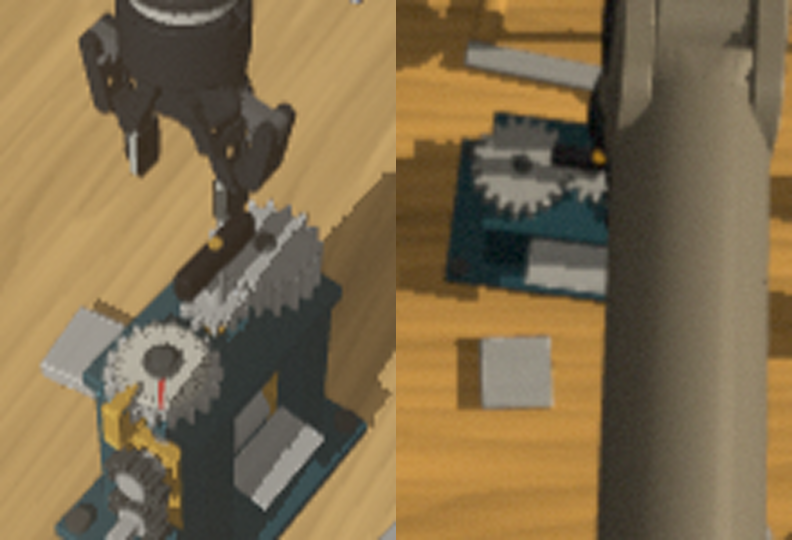

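The scene crop shows the open jaws above and behind the bar, with the boss at crop (215,243), and both the dial and the red line in clear view. The arm hides the dial from the top camera. Next I'll move over the bar, go down and close.

```bash
python3 -m inch '{"travel":[[8,6,0],[7.5,5.4,0],[0,0,-20],[0,0,-20],[0,0,-20],[0,0,-10],[0,0,-8],[0,0,0]],"roll":[0,0,0,0,0,0,0,0],"fingers":[0.35,0.35,0.35,0.35,0.35,0.35,0.35,0.35]}' 40
python3 - <<'E'
from h import *
a=get_image("scene")[:,:,::-1]
cv2.imwrite("pics/c2.png",crop(a,200,170,100,100,6))
s=read_state();print(s["ee_pos"],s["force"],s["clock"])
E
```

```text
clock: 2.7
ee_pos: [0.6008, -0.1298, 0.2618]
tool_rot: [-3.138, 0.146, 0.004]
force: [-0.7, 0.4, 0.5]
grip_width: 0.0557
[ 0.601357   -0.12994641  0.26311317] [0.04778919 0.06584028 0.22262227] 2.75
```

View pics/c2.png

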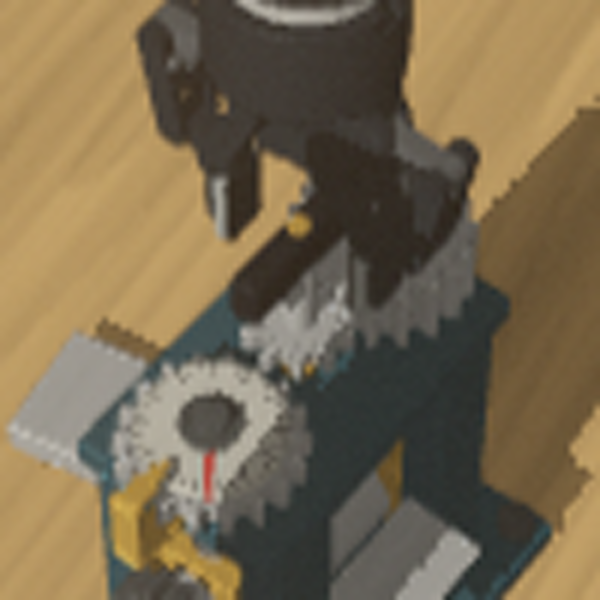

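The jaws straddle the bar, with tips near crop (228,235) and (380,300) and the boss at (299,225). The red line's end is at crop (208,500). I'll close now.

```bash
python3 -m inch '{"travel":[[0,-2,0],[0,0,0],[0,0,0],[0,0,0],[0,0,0],[0,0,0],[0,0,0],[0,0,0]],"roll":[0,0,0,0,0,0,0,0],"fingers":[0.9,0.9,0.9,0.9,0.9,0.9,0.9,0.9]}' 40; python3 -c "
from h import *
s=read_state();print(s['ee_pos'],s['force'],s['wrist_torque'],s['clock'])"
```

```text
clock: 3.42
ee_pos: [0.6005, -0.1322, 0.2636]
tool_rot: [3.138, -0.146, -0.002]
force: [-5.3, -0.6, 4.5]
grip_width: 0.013
[ 0.6005404  -0.13221076  0.26359026] [-5.25785824 -0.62501586  4.49153129] [-0.07595685  1.14502176 -0.0512966 ] 3.4167
```

```bash
python3 -m inch '{"travel":[[-1,0,0],[0,0,-1],[0,0,-1],[0,0,0]],"roll":[0,0,0,0],"fingers":[0.9,0.9,0.9,0.9]}' 60;python3 -m inch '{"travel":[[0,0,-1],[0,0,0]],"roll":[0,0],"fingers":[0.9,0.9]}'
```

```text
clock: 3.75
ee_pos: [0.6004, -0.1322, 0.2613]
tool_rot: [3.138, -0.146, 0.001]
force: [-3.1, -0.4, 3.5]
grip_width: 0.013
clock: 3.92
ee_pos: [0.6004, -0.1321, 0.2602]
tool_rot: [3.138, -0.146, 0.001]
force: [-2.5, -0.9, 3.5]
grip_width: 0.0128
```

```bash
python3 -m inch '{"travel":[[-1,0,-1],[0,0,-0.7],[0,0,0]],"roll":[0,0,0],"fingers":[0.9,0.9,0.9]}';python3 -m inch '{"travel":[[0,0,-0.8],[0,0,0]],"roll":[0,0],"fingers":[0.9,0.9]}';python3 -m inch '{"travel":[[0,0,-0.8],[0,0,0]],"roll":[0,0],"fingers":[0.9,0.9]}';python3 -m inch '{"travel":[[0,0,-0.8],[0,0,0]],"roll":[0,0],"fingers":[0.9,0.9]}'
```

```text
clock: 4.17
ee_pos: [0.6001, -0.1321, 0.2589]
tool_rot: [3.138, -0.146, 0.004]
force: [-0.3, -0.9, 3.5]
grip_width: 0.0128
clock: 4.33
ee_pos: [0.6001, -0.1321, 0.2581]
tool_rot: [3.138, -0.146, 0.004]
force: [0.0, -1.2, 4.7]
grip_width: 0.0125
clock: 4.5
ee_pos: [0.6001, -0.1321, 0.2574]
tool_rot: [3.138, -0.146, 0.004]
force: [1.4, -1.6, 4.7]
grip_width: 0.0125
clock: 4.67
ee_pos: [0.6001, -0.1321, 0.2566]
tool_rot: [3.138, -0.146, 0.003]
force: [1.8, -0.9, 5.4]
grip_width: 0.0128
```

```bash
python3 -m inch '{"travel":[[0,0,-0.6],[0,0,0]],"roll":[0,0],"fingers":[0.9,0.9]}';python3 -m inch '{"travel":[[0,0,-0.6],[0,0,0]],"roll":[0,0],"fingers":[0.9,0.9]}';python3 -m inch '{"travel":[[0,0,-0.6],[0,0,0]],"roll":[0,0],"fingers":[0.9,0.9]}'
```

```text
clock: 4.83
ee_pos: [0.6001, -0.1321, 0.2561]
tool_rot: [3.138, -0.146, 0.004]
force: [0.8, -1.2, 4.4]
grip_width: 0.013
clock: 5.0
ee_pos: [0.6001, -0.1321, 0.2556]
tool_rot: [3.138, -0.146, 0.004]
force: [-0.0, -0.9, 5.4]
grip_width: 0.0129
clock: 5.17
ee_pos: [0.6001, -0.1321, 0.2551]
tool_rot: [3.138, -0.146, 0.004]
force: [0.7, -1.7, 5.0]
grip_width: 0.0126
```

```bash
cat >> h.py <<'E'
def look(tag=None):
    a=get_image("scene")[:,:,::-1].astype(int)
    B,G,Rr=a[...,0],a[...,1],a[...,2]
    w=np.zeros(B.shape); sub=a[200:216,242:258]
    m=np.clip(Rr-B-60,0,None)*(G-B>30); m2=np.zeros_like(m); m2[200:216,242:258]=m[200:216,242:258]
    ys,xs=np.nonzero(m2); ww=m2[ys,xs]
    print("boss",len(xs),(xs*ww).sum()/max(ww.sum(),1),(ys*ww).sum()/max(ww.sum(),1))
    r=np.clip(Rr-G-60,0,None)*(np.abs(G-B)<60); r2=np.zeros_like(r); r2[230:262,215:255]=r[230:262,215:255]
    ys,xs=np.nonzero(r2>0); print("red",len(xs),[(x,y) for x,y in zip(xs,ys)])
    if tag: cv2.imwrite(f"pics/{tag}.png",crop(a.astype(np.uint8),200,170,100,100,6))
E
python3 - <<'E'
from h import *
look("c3")
print(proj("scene",[.600,-.133,.291]),proj("scene",[.600,-.133,.283]))
E
```

```text
boss 6 248.41509433962264 209.8490566037736
red 11 [(np.int64(234), np.int64(246)), (np.int64(235), np.int64(246)), (np.int64(234), np.int64(247)), (np.int64(235), np.int64(247)), (np.int64(234), np.int64(248)), (np.int64(235), np.int64(248)), (np.int64(234), np.int64(249)), (np.int64(235), np.int64(249)), (np.int64(234), np.int64(250)), (np.int64(234), np.int64(251)), (np.int64(234), np.int64(252))]
[249.52080546 206.51263076] [249.51675563 208.70011872]
```

View pics/c3.png

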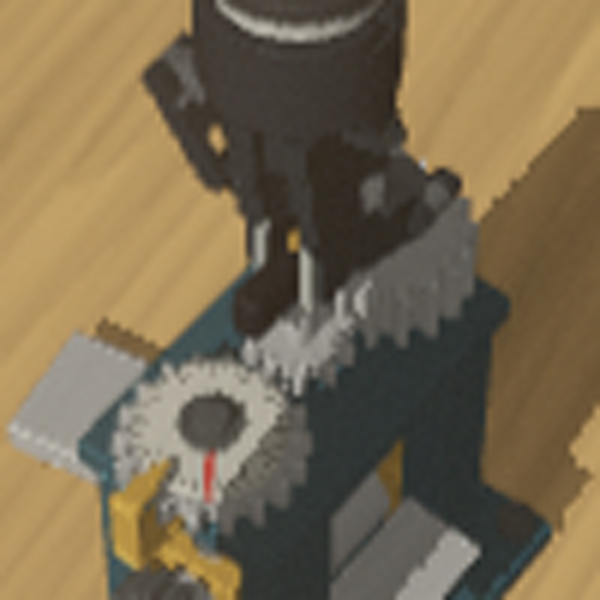

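The boss has dropped from crop y 225 to 242, about 9 mm, and the red line has not moved. The teeth seem to have fallen into gaps without blocking, so I'll keep pressing straight down gently.

```bash
for i in 1 2 ; do :; done; python3 -m inch '{"travel":[[0,0,-0.8],[0,0,0]],"roll":[0,0],"fingers":[0.9,0.9]}';python3 -m inch '{"travel":[[0,0,-0.8],[0,0,0]],"roll":[0,0],"fingers":[0.9,0.9]}';python3 -m inch '{"travel":[[0,0,-0.8],[0,0,0]],"roll":[0,0],"fingers":[0.9,0.9]}'; python3 -m inch '{"travel":[[0,0,-0.8],[0,0,0]],"roll":[0,0],"fingers":[0.9,0.9]}'; python3 -c "
from h import *
look();print(read_state()['wrist_torque'])"
```

```text
clock: 5.38
ee_pos: [0.6001, -0.1321, 0.2543]
tool_rot: [3.138, -0.146, 0.004]
force: [1.6, -1.3, 5.7]
grip_width: 0.0127
clock: 5.55
ee_pos: [0.6001, -0.1321, 0.2535]
tool_rot: [3.138, -0.146, 0.004]
force: [1.0, -1.6, 5.0]
grip_width: 0.0128
clock: 5.72
ee_pos: [0.6001, -0.1321, 0.2527]
tool_rot: [3.138, -0.146, 0.004]
force: [0.6, -1.4, 6.7]
grip_width: 0.0128
clock: 5.88
ee_pos: [0.6001, -0.1321, 0.2519]
tool_rot: [3.138, -0.145, 0.004]
force: [1.2, -1.7, 5.9]
grip_width: 0.0127
boss 5 248.33582089552237 210.43283582089552
red 12 [(np.int64(234), np.int64(246)), (np.int64(235), np.int64(246)), (np.int64(234), np.int64(247)), (np.int64(235), np.int64(247)), (np.int64(234), np.int64(248)), (np.int64(235), np.int64(248)), (np.int64(234), np.int64(249)), (np.int64(235), np.int64(249)), (np.int64(234), np.int64(250)), (np.int64(235), np.int64(250)), (np.int64(234), np.int64(251)), (np.int64(234), np.int64(252))]
[-0.27653854 -0.3195577   0.05747604]
```

```bash
python3 -m inch '{"travel":[[0,0,-0.8],[0,0,-0.8],[0,0,0]],"roll":[0,0,0],"fingers":[0.9,0.9,0.9]}';python3 -m inch '{"travel":[[0,0,-0.8],[0,0,-0.8],[0,0,0]],"roll":[0,0,0],"fingers":[0.9,0.9,0.9]}';python3 -m inch '{"travel":[[0,0,-0.8],[0,0,0]],"roll":[0,0],"fingers":[0.9,0.9]}'; python3 -m inch '{"travel":[[0,0,-0.8],[0,0,0]],"roll":[0,0],"fingers":[0.9,0.9]}'; python3 -c "
from h import *
look()"
```

```text
clock: 6.18
ee_pos: [0.6001, -0.1321, 0.2503]
tool_rot: [3.138, -0.146, 0.004]
force: [0.7, -1.5, 6.2]
grip_width: 0.0126
clock: 6.43
ee_pos: [0.6001, -0.1321, 0.2487]
tool_rot: [3.138, -0.146, 0.004]
force: [0.6, -1.4, 5.9]
grip_width: 0.0132
clock: 6.6
ee_pos: [0.6002, -0.1321, 0.2487]
tool_rot: [3.138, -0.146, 0.004]
force: [-0.1, -1.2, 8.2]
grip_width: 0.0131
clock: 6.77
ee_pos: [0.6002, -0.1321, 0.2486]
tool_rot: [3.137, -0.146, 0.005]
force: [-1.6, -2.0, 11.3]
grip_width: 0.0131
boss 5 248.43396226415095 211.44654088050314
red 14 [(np.int64(234), np.int64(246)), (np.int64(235), np.int64(246)), (np.int64(234), np.int64(247)), (np.int64(235), np.int64(247)), (np.int64(234), np.int64(248)), (np.int64(235), np.int64(248)), (np.int64(234), np.int64(249)), (np.int64(235), np.int64(249)), (np.int64(234), np.int64(250)), (np.int64(235), np.int64(250)), (np.int64(234), np.int64(251)), (np.int64(235), np.int64(251)), (np.int64(234), np.int64(252)), (np.int64(235), np.int64(252))]
```

The travel ended on a hard stop after about 15–16 mm, with the force rising to 11 N and no motion, and the boss row is down 4 px (about 15 mm). It is home and the red line has not moved. Now I'll work out the dial angle.

```bash
python3 - <<'E'
from h import *
a=at("scene",234.8,239.8,.230)
def pol(u,v,z,l):
    q=at("scene",u,v,z)-a; print(l,"r",np.hypot(*q[:2]).round(4),"ang",np.arctan2(q[1],q[0]).round(3))
pol(234.5,252.7,.222,"red end"); pol(234.5,246,.222,"red in")
for u,v in((227.5,247),(228,246.7),(226,248),(224,250)):
  for z in(.224,.229): pol(u,v,z,f"ptr {u,v,z}")
for t in (-1.1,-1.3,-1.5,-1.7,-1.9): print(t,proj("scene",a+[.028*np.cos(t),.028*np.sin(t),-.008]),proj("scene",a+[.028*np.cos(t),.028*np.sin(t),-.002]))
E
python3 -m inch '{"travel":[[0,0,0.8],[0,0,0],[0,0,0],[0,0,0],[0,0,0],[0,0,0]],"roll":[0,0.03,0.05,0.06,0.06,0],"fingers":[0.9,0.9,0.9,0.9,0.9,0.9]}'; python3 -c "
from h import *
look();print(read_state()['wrist_torque'])"
```

```text
red end r 0.03 ang -1.058
red in r 0.0117 ang -1.103
ptr (227.5, 247, 0.224) r 0.0229 ang -1.857
ptr (227.5, 247, 0.229) r 0.0252 ang -1.752
ptr (228, 246.7, 0.224) r 0.0215 ang -1.848
ptr (228, 246.7, 0.229) r 0.0239 ang -1.739
ptr (226, 248, 0.224) r 0.0272 ang -1.869
ptr (226, 248, 0.229) r 0.0295 ang -1.779
ptr (224, 250, 0.224) r 0.0342 ang -1.84
ptr (224, 250, 0.229) r 0.0364 ang -1.769
-1.1 [234.01209675 251.93330254] [233.95225119 250.46333543]
-1.3 [231.59719502 251.62226265] [231.5275879  250.15175262]
-1.5 [229.31872658 250.91376235] [229.23997028 249.4420333 ]
-1.7 [227.27102928 249.83858935] [227.18412902 248.36502843]
-1.9 [225.53771286 248.4430964 ] [225.44401392 246.96718377]
clock: 7.32
ee_pos: [0.6001, -0.1321, 0.2486]
tool_rot: [3.137, 0.171, 0.004]
force: [-0.2, -0.3, 8.8]
grip_width: 0.0128
boss 11 248.96774193548387 211.28709677419354
red 10 [(np.int64(234), np.int64(245)), (np.int64(234), np.int64(246)), (np.int64(234), np.int64(247)), (np.int64(234), np.int64(248)), (np.int64(234), np.int64(249)), (np.int64(233), np.int64(250)), (np.int64(234), np.int64(250)), (np.int64(233), np.int64(251)), (np.int64(234), np.int64(251)), (np.int64(234), np.int64(252))]
[-0.23894832 -0.01258794  0.04306901]
```

```bash
python3 -m inch '{"travel":[[0,0,0.3],[0,0,0],[0,0,0],[0,0,0],[0,0,0],[0,0,0],[0,0,0],[0,0,0],[0,0,0],[0,0,0],[0,0,0],[0,0,0]],"roll":[0.03,0.07,0.07,0.08,0.08,0.08,0.08,0.08,0.08,0.07,0.03,0],"fingers":[0.9,0.9,0.9,0.9,0.9,0.9,0.9,0.9,0.9,0.9,0.9,0.9]}'; python3 - <<'E'
from h import *
look()
a=get_image("scene")[:,:,::-1];b=get_image("top")[:,:,::-1]
cv2.imwrite("pics/c4.png",np.hstack([crop(a,210,225,48,48,8),crop(b,290,130,50,48,8)]))
s=read_state();print(s['wrist_torque']);M=R.from_rotvec(s["tool_rot"]).as_matrix();print(np.arctan2(M[1,0],M[0,0]),s["joint_pos"].round(2))
E
```

```text
clock: 8.37
ee_pos: [0.6, -0.1319, 0.2487]
tool_rot: [2.856, 1.306, 0.003]
force: [0.8, -1.4, 7.7]
grip_width: 0.0129
boss 3 249.45454545454547 211.1818181818182
red 10 [(np.int64(231), np.int64(245)), (np.int64(232), np.int64(245)), (np.int64(231), np.int64(246)), (np.int64(230), np.int64(247)), (np.int64(229), np.int64(248)), (np.int64(230), np.int64(248)), (np.int64(229), np.int64(249)), (np.int64(228), np.int64(250)), (np.int64(229), np.int64(250)), (np.int64(228), np.int64(251))]
[-0.13715613 -0.0394727  -0.03718135]
0.8571226681118064 [ 0.62  0.37 -0.62  1.59  0.22  1.25  0.82]
```

View pics/c4.png

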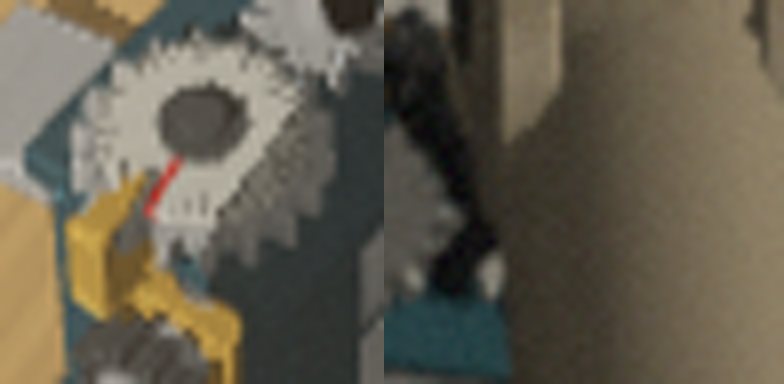

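The scene crop shows the red line's end at crop (148,215) and the pointer tip near (140,178), so the line is still slightly anticlockwise of it. The top view is blocked. About 0.28 rad of handle turn remains. I'll turn that, release, back off and check from above.

```bash
python3 -m inch '{"travel":[[0,0,0],[0,0,0],[0,0,0],[0,0,0],[0,0,0],[0,0,0]],"roll":[0.05,0.07,0.07,0.06,0.03,0],"fingers":[0.9,0.9,0.9,0.9,0.9,0.9]}'; python3 -c "
from h import *
look()"
python3 -m inch '{"travel":[[0,0,0.8],[0,0,0],[0,0,0],[0,0,0],[0,0,0],[0,0,15],[0,0,30],[0,0,30],[0,0,30],[0,0,0]],"roll":[0,0,0,0,0,0,0,0,0,0],"fingers":[0.35,0.35,0.35,0.35,0.35,0.35,0.35,0.35,0.35,0.35]}'
python3 -m inch '{"travel":[[0,30,0],[0,35,0],[0,35,0],[0,35,0],[0,35,0],[0,35,0],[0,35,0],[0,0,0],[0,0,0]],"roll":[0,0,0,0,0,0,0,0,0],"fingers":[0.35,0.35,0.35,0.35,0.35,0.35,0.35,0.35,0.35]}'
python3 - <<'E'
from h import *
look()
A=np.mean([get_image("scene")[:,:,::-1].astype(float) for _ in range(3)],0).astype(np.uint8);B=np.mean([get_image("top")[:,:,::-1].astype(float) for _ in range(3)],0).astype(np.uint8)
cv2.imwrite("pics/s5.png",A);cv2.imwrite("pics/t5.png",B)
cv2.imwrite("pics/c5.png",np.hstack([crop(A,210,225,48,48,8),crop(B,290,135,48,48,8)]))
E
```

```text
clock: 9.02
ee_pos: [0.6, -0.1319, 0.2487]
tool_rot: [2.646, 1.692, 0.003]
force: [0.6, -1.1, 7.5]
grip_width: 0.0126
boss 1 250.0 211.0
red 4 [(np.int64(231), np.int64(244)), (np.int64(230), np.int64(245)), (np.int64(231), np.int64(245)), (np.int64(230), np.int64(246))]
clock: 9.9
ee_pos: [0.602, -0.1316, 0.3599]
tool_rot: [2.642, 1.688, 0.013]
force: [0.9, 0.8, 1.0]
grip_width: 0.0554
clock: 10.65
ee_pos: [0.5984, 0.1114, 0.3532]
tool_rot: [-2.641, -1.699, -0.0]
force: [0.9, -0.6, 1.2]
grip_width: 0.0556
boss 45 247.01477377654663 204.3240997229917
red 4 [(np.int64(231), np.int64(244)), (np.int64(230), np.int64(245)), (np.int64(231), np.int64(245)), (np.int64(230), np.int64(246))]
```

View pics/c5.png

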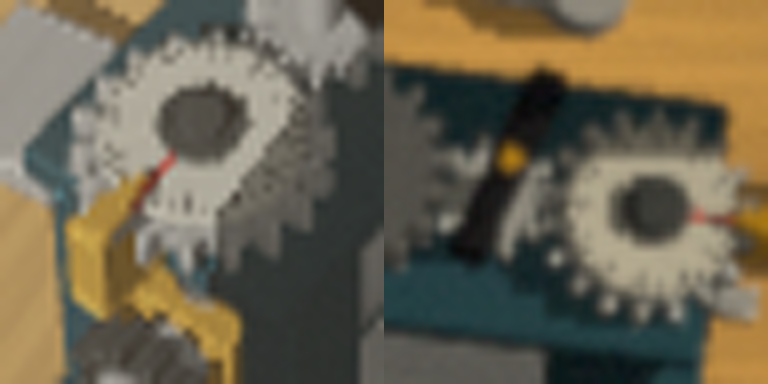

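In the top crop the axis is at (655,209), and the red line runs from (692,215) to (733,219) and meets the brass pointer at about (735,220). In the scene the line goes in under the pointer. One numeric check of the angles follows.

```bash
python3 - <<'E'
from h import *
B=cv2.imread("pics/t5.png").astype(int)
b,g,r=[B[155:172,330:345,i] for i in range(3)]
print("R-G");print(r-g);print("G-B");print(g-b)
def ang(n,u,v,z,a): q=at(n,u,v,z)-a; return np.hypot(*q[:2]).round(4),np.arctan2(q[1],q[0]).round(3)
f=lambda u,v:(290+(u-384+.5)/8-.5,135+(v+.5)/8-.5)
a=at("top",*f(655,209),.230)
for l,p,z in(("red in",(692,215),.222),("red out",(733,219),.222),("tip",(737,219.5),.226),("tip",(737,219.5),.230),("block",(757,222),.23)): print(l,ang("top",*f(*p),z,a))
E
```

```text
R-G
[[ 8 11 22 38 38 41 47 49 46 49 47 48 48 47 48]
 [ 8  9 12 20 19 30 43 46 46 46 46 45 45 46 46]
 [10  8  8  9 11 26 40 41 42 40 43 42 40 40 42]
 [ 9  8  8  8 16 24 28 28 27 28 28 27 28 28 27]
 [10 10  9  9 18 21 22 27 30 28 28 28 25 27 28]
 [11  9 10 11 15 21 20 32 34 32 33 33 33 30 27]
 [21 17 17 25 25 35 34 44 46 43 42 43 44 30 29]
 [36 37 40 49 38 44 46 48 46 50 48 48 45 30 26]
 [ 9 11 14 23 23 32 40 43 46 47 48 50 47 29 27]
 [ 9 10  8  7  8 16 25 36 39 39 40 47 43 30 24]
 [ 7  8  7  5  4  6 20 29 29 23 23 32 30 25 27]
 [ 9  9  9 10  9 13 23 27 26 20 20 24 27 25 26]
 [10  8  6 11 17 22 24 26 23 24 23 26 26 26 26]
 [11  8  6  5 17 26 28 27 24 26 25 28 27 25 25]
 [ 6  4  5  5 19 32 33 34 37 35 35 34 33 33 26]
 [ 2  4  2  9 27 36 36 47 47 47 47 46 45 44 35]
 [ 4  4  4  6  9 15 20 42 46 46 44 45 48 47 44]]
G-B
[[ 24  25  33  53  52  57  63  66  66  65  68  67  67  68  68]
 [ 26  26  26  29  26  40  61  63  64  66  67  69  70  68  68]
 [ 25  23  19  22  20  37  56  59  60  62  61  60  61  62  60]
 [ 25  22  23  23  23  36  41  42  43  42  41  43  42  42  42]
 [ 25  24  24  21  28  
[... 329 characters left out ...]
  74  82 100  74  42  39]
 [ 25  24  20  18   9  13  31  54  58  48  45  65  50  40  36]
 [ 23  24  19  13  15  17  38  50  50  38  33  37  39  38  36]
 [ 23  20  16  19  28  38  41  41  43  42  33  37  35  39  32]
 [ 23  22  13  14  22  34  36  37  40  38  36  36  38  39  36]
 [ 20  12   8  13  28  44  46  48  47  48  49  50  52  47  40]
 [ 13   8  11  13  34  46  47  62  66  66  67  65  66  64  51]
 [ 12   9  13  13  18  24  28  59  66  70  69  67  66  66  65]]
red in (np.float64(0.0143), np.float64(-1.604))
red out (np.float64(0.029), np.float64(-1.635))
tip (np.float64(0.0298), np.float64(-1.667))
tip (np.float64(0.0293), np.float64(-1.697))
block (np.float64(0.0364), np.float64(-1.696))
```

```bash
python3 - <<'E'
from h import *
A=cv2.imread("pics/s5.png").astype(int);T=cv2.imread("pics/t5.png").astype(int)
def dark(I,u,v,k):
    s=I[v-k:v+k+1,u-k:u+k+1].max(2); w=np.clip(110-s,0,60); ys,xs=np.mgrid[v-k:v+k+1,u-k:u+k+1]; return (xs*w).sum()/w.sum(),(ys*w).sum()/w.sum()
ca=dark(A,235,240,6);ct=dark(T,324,161,5);print(ca,ct)
for n,c,reds,ptr in(("top",ct,[(330,161.7),(333,161.97)],[(334.3,162.05),(336,162.4),(337,162.47)]),("scene",ca,[(230.8,244.8),(230,246),(228.5,247.8)],[(227.1,246.8),(226,247.8)])):
    a=at(n,*c,.230)
    for l,P,zs in(("red",reds,[.222]),("ptr",ptr,[.226,.230])):
        for z in zs:
            for p in P:
                q=at(n,*p,z)-a; print(n,l,z,np.hypot(*q[:2]).round(4),np.arctan2(q[1],q[0]).round(3))
I=A[241:252,222:236]; print(I[...,2]-I[...,1]); print(I[...,1]-I[...,0])
E
```

```text
(np.float64(235.05681313803817), np.float64(239.60719041278296)) (np.float64(322.8106686701728), np.float64(160.66190833959428))
top red 0.222 0.0216 -1.63
top red 0.222 0.0302 -1.638
top ptr 0.226 0.0333 -1.663
top ptr 0.226 0.0382 -1.677
top ptr 0.226 0.0411 -1.675
top ptr 0.23 0.0328 -1.69
top ptr 0.23 0.0377 -1.701
top ptr 0.23 0.0405 -1.696
scene red 0.222 0.0133 -1.881
scene red 0.222 0.0169 -1.805
scene red 0.222 0.0228 -1.762
scene ptr 0.226 0.0249 -1.857
scene ptr 0.226 0.0285 -1.846
scene ptr 0.23 0.0267 -1.778
scene ptr 0.23 0.0303 -1.778
[[ 5  5  4  5  6  5  6  5  4  4  4  3  3  4]
 [ 6  5  6  6  6  6  7  5  3  3  4  4  4  4]
 [ 5  5  6  5  6  5  5  5  4 17  3  4  4  3]
 [ 5  4  4  5  5  5  6  5 16 61  4  5  3  4]
 [ 4  6  5  6  5  6  5  9 80 66  5  5  4  4]
 [ 5  5  6  8  8 17 13 49 66  4  4  6  5  4]
 [ 4  5  5 24 22 36 43 51  5  5  5  6  5  5]
 [ 8 10 16 34 33 46 58 16  5  5  4  5  6  4]
 [23 29 35 35 35 42 18  5  5  5  6  7  6  5]
 [33 35 35 35 39 39  6  5  5  5  6  7  5  6]
 [34 35 35 33 30 19  5  5  5  5  6  5  5  6]]
[[13 15 16 15 15 15 15 13  8  9  6  7  8  8]
 [14 14 14 15 15 15 14 14 10  9  8  8  7  7]
 [14 13 15 15 13 15 15 15 12  9  9  9  8  8]
 [11 15 14 14 14 15 13 14 15  9 10  8 10  8]
 [10 13 14 14 15 17 14 14 12 13 13 12 13 12]
 [ 7 14 13 18 19 33 16 10 13 15 15 13 14 16]
 [ 7 11 17 48 46 66 31 10 15 14 15 14 15 15]
 [13 17 32 72 72 45 12 12 15 15 15 14 14 15]
 [45 56 71 73 65 32 12 12 15 14 13 11 13 14]
 [69 70 70 75 38 10 14 13 15 13 13  9 15 14]
 [72 69 69 66 27  9 14 14 15 15 14 12 14 13]]
```

Both views put the red line within about 0.05 rad (roughly 1 mm) of the pointer. The last check is that the handle stayed down after release and that nothing else moved.

```bash
python3 - <<'E'
from h import *
for f in("scene0","s5"):
    a=cv2.imread(f"pics/{f}.png").astype(int)[203:217,244:256]
    m=((a[...,2]-a[...,0])>70)*(a[...,1]-a[...,0]>35)
    n,l,st,c=cv2.connectedComponentsWithStats(m.astype(np.uint8)); print(f,[(s[4],(q+[244,203]).round(2)) for s,q in zip(st[1:],c[1:])])
print([proj("scene",[.6,-.132,z]).round(1) for z in(.291,.275)])
x=cv2.imread("pics/top0.png");y=cv2.imread("pics/t5.png")
for l,(u,v,w,h) in dict(block=(270,200,28,28),can=(384,186,30,28),hammer=(340,228,76,58),pliers=(90,210,54,28),tray=(115,240,60,44),mandrel=(82,160,96,32),crank=(266,118,58,24)).items():
    d=cv2.absdiff(x[v:v+h,u:u+w],y[v:v+h,u:u+w]).max(2); print(l,(d>40).sum())
E
```

```text
scene0 [(np.int32(31), array([246.45, 205.87]))]
s5 [(np.int32(8), array([246.88, 203.5 ])), (np.int32(8), array([249. , 211.5]))]
[array([249.7, 206.2]), array([249.7, 210.6])]
block 97
can 0
hammer 54
pliers 0
tray 0
mandrel 98
crank 0
```

View pics/t5.png

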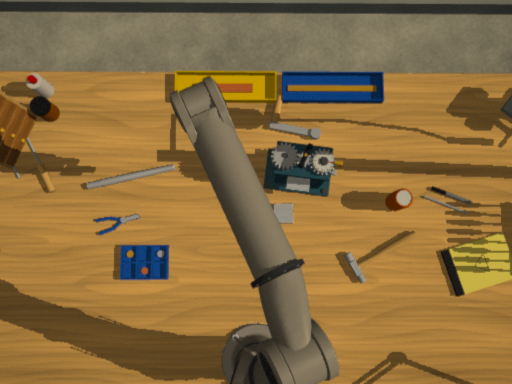

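The loose items all sit where they started. The pixel differences come from the arm covering the block and from moving shadows. The arm is clear of everything, so I'm handing in.

```bash
python3 -c "
from cell import *
print(read_state()['force'],read_state()['clock']);print(close_job())"
```

```text
[-0.07250231  0.09847252 -0.42167422] 11.0
the job is handed in; nothing more can be done
None
```

The tee handle is fully home, the red line is at the brass pointer to within about 1 mm, and the job was handed in at 11 s with the arm clear.

- **Easing down:** I gripped the handle and pushed it straight down with about 4 to 7 N. The teeth happened to fall into gaps on the way, so no rocking was needed. It met the hard stop at 11 N after about 15 to 16 mm, and the red line had not moved.
- **Turning:** I turned the handle about 1.23 rad anticlockwise while it was down, then released it and backed away.
- **Handle check:** After release the handle was still down. Its boss sat at row 211.5 in the scene picture, against about 211.6 expected for home.
- **Line check:** The two cameras disagree slightly. The top view puts the line about 0.03 to 0.05 rad short of the pointer; the scene view puts it within about 0.02 rad. I left it there rather than grip it again.
- **Bench check:** No loose item appeared to have moved. The image comparison flagged small differences at the bench block, hammer and mandrel. From the top picture I put these down to the arm covering part of the block and to moved shadows.

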